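Crack open a plaster casting mould with a wedge

TASK

Crack open the closed plaster mould: pick up the narrow wooden wedge (the wide one does not fit), slide its thin end into the slot in the front of the mould's lower half, and push it in under the upper half until that half has just lifted off in front, by about 5 mm, while it still rests on the lower half at the back. Let the wedge alone do the lifting: keep the gripper off the upper half, do not force it open by 10 mm or more, and leave the wide wedge, cup, fish and sanding block where they are. Finish with the wedge still gripped and held in place under the raised half so that air can get in; do not let go.

Things in the scene. Friction and masses are not known exactly. Their poses are not given: they have to be found in the camera images.
- mould_base: Lower half of a white plaster mould, 130 (x) x 80 (y) mm, fixed on a plywood board 160 x 106 x 12 mm that reaches 10 mm out in front; battens at its sides and back rise 30 mm above the table. Does not move when pushed. Origin: on the table under the middle of the plaster. The front, with the slot, looks along its own -x, to the robot's left; z up. Its top (parting face) is 44 mm above the table.
- slot_mouth (a point): Middle of the slot's mouth, in the front face at the height of the slot's floor, 36 mm above the table; axes as mould_base: +x leads into the slot, y across. The slot is cut into the parting face, in the middle of the front: 36 mm wide, 8 mm deep, 56 mm long, floor level, its front edge bevelled by 4 mm; the upper half roofs it.
- base_lip (a point): Point of the lower half's parting plane right above slot_mouth, 44 mm above the table; cap_front lies here while the mould is closed. Axes as mould_base.
- mould_cap: Loose upper half, white plaster block 130 x 80 x 36 mm, 0.3 to 0.6 kg, closed at the start (top 80 mm above the table), round pour hole on top 24 mm behind the middle. Origin: middle of its underside, axes as mould_base. Two keys near the back sit in pockets of it with 1.5 mm play, so it cannot slide off; wedged up in front it tips about its back edge. Only its weight keeps it shut.
- cap_front (a point): Middle of the upper half's lower front edge; its height above base_lip is the opening in front (0 when closed).
- cap_rear (a point): Middle of the upper half's lower back edge, 44 mm above the table when closed.
- wedge: The narrow wooden wedge, loose, 0.05 kg, 120 mm long (x), 28 mm wide (y), lying flat on the table. Origin: middle of its flat underside, z up. +x points to the thin end, 3 mm thick; from there the upper face rises 0.28 mm per mm for 64 mm. The other 56 mm (x -60 to -4 mm), the butt, is 21 mm thick with upright sides: grip it there, across the 28 mm width.
- wedge_tip (a point): Middle of the lower edge of the narrow wedge's thin end (60 mm along +x from its origin), axes as wedge. On the slot floor the wedge meets the upper half when the tip is 18 mm inside the slot; every further 10 mm opens the front by 2.8 mm (36 mm inside gives 5 mm).
- wide_wedge: A second wooden wedge of the same length, thickness and shape but 46 mm wide, too wide for the slot; lies flat on the table; one wedge lies left of the mould, the other right (either way round). Origin: middle of its underside. To be left alone.
- cast_fish: bystander: white bisque fish, 66 x 133 x 90 mm, origin under its middle, on the table.
- slip_cup: bystander: white cup, 66 mm across and 59 mm high, origin under its middle.
- sander: bystander: dark red sanding block 60 x 95 x 26 mm, origin under its middle. Not listed: fixed jars, blue-lidded (to 90 mm high) on the robot's side of the mould and red-lidded (to 120 mm high) close to its right; carry the wedge over them, fingertips at least 160 mm above the table, and lower it in front of the slot.
Not all that is in view belongs to the job. What is shaped like the wedge but orange is not meant.

How it is judged:
By the outcome, as a careful person would: the job done as asked, in the order asked, and still so for the second after the job is handed in, while the arm keeps its last pose, push and grip.
It also fails if it takes over 42 s, if anything falls off the work surface, if the arm or the gripper's body presses on something with over 40 N, if the wrist force passes 120 N, or if a joint passes its speed limit or range.

ROBOT

A 6-joint arm with a two-finger parallel gripper is mounted at the origin on the work surface; the furniture and walls round the work are solid. World frame = base frame: x ahead of the robot, y to its left, z up, the work surface at z = 0. Lengths are in mm, angles in rad, forces in N, time in s.
With the tool pointing down it reaches from about 250 to 775 mm from the base axis. Payload 4 kg.
Tool frame: the origin (TCP) lies where the fingers leave the gripper's body, on its centre line; the fingertips stand 97 mm ahead of it and the grasp point (between the pads) lies 78 mm ahead of it (tcp_to_tips is the distance from the TCP to the fingertips, in mm); z points along the fingers, y is the line along which they close (so a half turn about z gives the same grasp; the last joint's range is limited). The gripper opens to 94 mm and grips with 3 to 60 N. Pads are 16 mm wide; open, the fingers measure 119 mm over their backs; the gripper's body (75 mm by 177 mm) begins 78 mm behind the grasp point.
Start: joints at [1.232, 0.087, 1.371, -0, 1.684, -0.103], TCP at [128.497, 534.789, 302.706] pointing down, gripper open.
Joint ranges: [-3.1, 3.1], [-0.76, 2.03], [0.27, 2.55], [-1.08, 4.22], [0.17, 2.65], [-2.57, 2.57]. Speed limits (rad/s): [2.79, 2.79, 3.14, 3.14, 3.14, 3.14].

INTERFACE

Orientations are given as [roll, pitch, yaw] about the fixed x, y, z axes, in that order (R = Rz(yaw) Ry(pitch) Rx(roll)).
In Python, from bench import * gives the robot as it stands. The module is installed in compiled form; this text tells all that it offers.
- The arm moves only by the tool carry_out, never from a script. Its argument "steps" is a list that holds one entry, the list of rows, each a list of 7 numbers: the shift along the tool's x, y, z in mm, then the turn, a rotation vector about the tool's x, y, z in rad, then the closure in counts, from 0 (fully open) to 255 (shut). A call has 1 to 10 rows; each row is the pose to reach, as a shift and turn from the pose commanded when the call began, along the tool's axes at that moment; what a row does not reach only later rows make up. A row lasts 1/12 s, in which the tool goes at most 41.7 mm and 7.16 degrees, less where a joint would pass 70% of its speed; a pose out of reach is approached as far as the arm can. A call with a gripper value outside its range is refused whole. The fingers move at their own pace and stop on an object; "newtons" is the grip in N (left out, the last holds). Time passes only in rows, so rows that repeat a pose let the fingers close. It gives the time, the measured TCP pose, the force, the opening and the grip force at its end, in the units of the state.
- observe(): the state, without advancing time (a new reading comes with each control period).
- snapshot(name): name is "scene" or "top"; returns a dict with "color" (384x512x3 uint8, red, green, blue), "vfov" (degrees; the focal length in pixels is half the picture's height over the tangent of half this angle, whatever the lens; pixels are square), "cx", "cy" (the principal point, pixels), "cam_to_world" (4x4, takes a point from camera to world coordinates). Camera axes: x right, y down, z forward; pixel columns grow to the right and rows downward; lengths in mm; the calibration is good to about 2 mm. A picture is of the moment at which its call begins. There is no depth.
- finish_job(): hands the job in; it is judged then, once.
The state is a dict: "time": time; "joints": joint angles; "qd": joint speeds; "joint_torque": joint torques, N m; "position": TCP position; "eef_rot": TCP orientation; "contact_force": force on the tool from outside, world axes, zero at the start; "wrist_torque": the same for the moment, N m; "gripper_width": opening from 0.0 (shut) to 1.0 (fully open); "grasp_force": force on a finger pad.
Only numpy, scipy, OpenCV 4.12 (cv2) and the standard library are available. Lean on these libraries where they do the work, as an engineer would, in place of code of your own. Each camera call takes 0.05 s, during which the arm holds its last target. There are 200 camera calls.

## Working session

There is one attempt and no reset: what is moved stays moved. The work goes in short steps, Python scripts to look and compute and a tool call to move; the robot and the scene stay as the last step left them, time stands still between calls to the robot, and variables do not carry over. Pictures are saved under pics/ and viewed, at most 10 in all, crops included, and the job is handed in when it is done.

Besides the shell and the picture viewer there is one more tool, called in YAML: its name, and indented under it one key for each argument. carry_out: Moves the arm, as the interface text tells. Its arguments: {"type":"object","properties":{"steps":{"type":"array","items":{"type":"array","items":{"type":"array","items":{"type":"number"}}}},"newtons":{"type":"number"}},"required":["steps"]}

```bash
mkdir -p pics
cat > h.py <<'E'
from bench import *
import numpy as np, cv2
def cam(s):
    f=s["color"].shape[0]/2/np.tan(np.radians(s["vfov"])/2)
    return f,s["cx"],s["cy"],np.array(s["cam_to_world"])
def ray(s,u,v):
    f,cx,cy,T=cam(s); d=T[:3,:3]@np.array([(u-cx)/f,(v-cy)/f,1]); return T[:3,3],d
def onz(s,u,v,z):
    o,d=ray(s,u,v); return o+d*(z-o[2])/d[2]
def proj(s,p):
    f,cx,cy,T=cam(s); q=T[:3,:3].T@(np.array(p)-T[:3,3]); return q[:2]/q[2]*f+[cx,cy]
def tri(s1,p1,s2,p2):
    o1,d1=ray(s1,*p1); o2,d2=ray(s2,*p2)
    t=np.linalg.lstsq(np.c_[d1,-d2],o2-o1,rcond=None)[0]
    a,b=o1+d1*t[0],o2+d2*t[1]; return (a+b)/2,np.linalg.norm(a-b)
def save(s,n,box=None,k=1):
    i=s["color"][:,:,::-1]
    if box: i=i[box[1]:box[3],box[0]:box[2]]
    cv2.imwrite(f"pics/{n}.png",cv2.resize(i,None,fx=k,fy=k,interpolation=cv2.INTER_CUBIC))
E
python3 - <<'E'
from h import *
import pickle
np.set_printoptions(precision=3,suppress=True)
d={n:snapshot(n) for n in("scene","top")}
pickle.dump(d,open("d.pkl","wb"))
for n in d:
    save(d[n],n+"0",None,1.5); print(n,d[n]["vfov"],d[n]["cx"],d[n]["cy"],d[n]["cam_to_world"])
o=observe();print(o)
E
```

```text
scene 48.3398115570909 255.53499677343123 191.77430715375567 [[   0.049    0.588   -0.807 1436.86 ]
 [   0.999   -0.027    0.041   -3.247]
 [   0.002   -0.808   -0.589  812.153]
 [   0.       0.       0.       1.   ]]
top 55.44634131324501 251.35642041428758 192.48455781142994 [[  -0.009   -0.991    0.132  268.275]
 [  -1.       0.008   -0.008   43.459]
 [   0.007   -0.132   -0.991 1250.327]
 [   0.       0.       0.       1.   ]]
{'time': 0.1, 'joints': array([ 1.232,  0.088,  1.372, -0.   ,  1.684, -0.103]), 'qd': array([-0.001, -0.002, -0.003, -0.   , -0.   , -0.   ]), 'joint_torque': array([  0.003, -34.125, -30.33 ,   0.072,   0.03 ,  -0.   ]), 'position': array([128.43 , 534.5  , 301.632]), 'eef_rot': array([-3.14 , -0.   ,  2.906]), 'contact_force': array([ 1.087,  0.043, -0.652]), 'wrist_torque': array([ 0.02 ,  0.019, -0.008]), 'grasp_force': 0.0, 'gripper_width': 1.0000148049115416}
```

View pics/scene0.png

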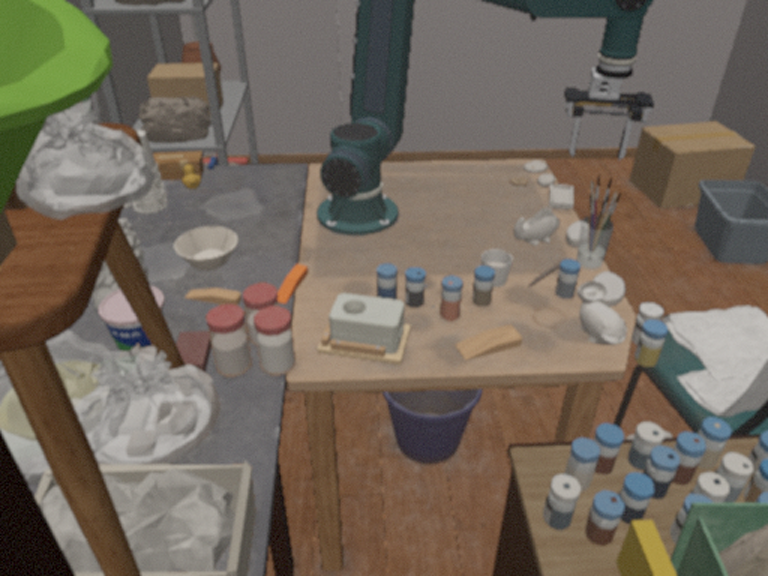

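View pics/top0.png

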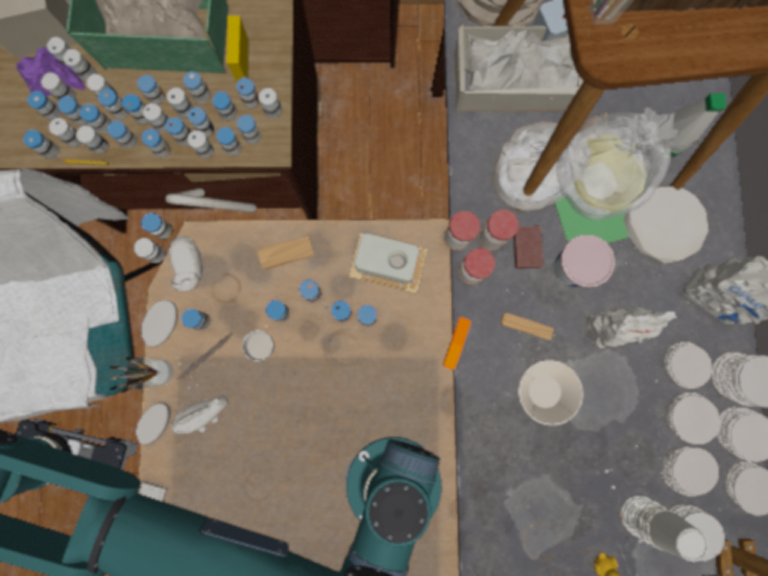

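The scene view (1.5x pixels) shows the mould at (367,325). Wedge-shaped candidates are a wooden one at (490,342), a wooden one at (213,296) and an orange decoy at (292,283). In the top view these are the mould (388,260), left wood (285,252), right wood (528,326) and orange (457,343). The right wooden one looks narrow, so I'll check that in a close crop.

Run:
```python
from h import *
import pickle
np.set_printoptions(precision=1,suppress=True)
d=pickle.load(open("d.pkl","rb"))
t,s=d["top"],d["scene"]
ims=[(t,(160,140,300,200)),(t,(290,190,430,250)),(s,(110,170,250,250)),(s,(200,180,360,250))]
out=[cv2.resize(i["color"][b[1]:b[3],b[0]:b[2],::-1],(560,int(560*(b[3]-b[1])/(b[2]-b[0]))),interpolation=cv2.INTER_CUBIC) for i,b in ims]
h=[max(out[0].shape[0],out[1].shape[0]),max(out[2].shape[0],out[3].shape[0])]
pad=lambda i,h:cv2.copyMakeBorder(i,0,h-i.shape[0],0,0,cv2.BORDER_CONSTANT)
m=cv2.vconcat([cv2.hconcat([pad(out[0],h[0]),pad(out[1],h[0])]),cv2.hconcat([pad(out[2],h[1]),pad(out[3],h[1])])])
cv2.imwrite("pics/crop1.png",cv2.resize(m,None,fx=.714,fy=.714,interpolation=cv2.INTER_AREA)); print(m.shape)
for n,i,box in(("topR",t,(325,200,375,232)),("sceneR",s,(118,188,164,206)),("topL",t,(165,150,215,185)),("sceneL",s,(300,212,352,242))):
    x0,y0,x1,y1=box
    c=cv2.cvtColor(i["color"][y0:y1,x0:x1],cv2.COLOR_RGB2HSV)
    sat=c[:,:,1]; th,m=cv2.threshold(sat,0,255,cv2.THRESH_OTSU)
    cs,_=cv2.findContours(m,cv2.RETR_EXTERNAL,cv2.CHAIN_APPROX_NONE); k=max(cs,key=cv2.contourArea)
    r=cv2.minAreaRect(k); bp=cv2.boxPoints(r)+[x0,y0]
    print(n,th,cv2.contourArea(k),r[0][0]+x0,r[0][1]+y0,r[1]); print(bp.tolist())
    if n[0]=="t": 
        w=np.array([onz(i,u,v,10) for u,v in bp]); print(w, [np.linalg.norm(w[j]-w[j-1]) for j in range(4)])
```

```text
(560, 1120, 3)
topR 54.0 292.5 351.14999771118164 217.04999923706055 (35.73373031616211, 9.486831665039062)
[[332.70000076293945, 215.89999961853027], [335.70000076293945, 206.90000009536743], [369.5999946594238, 218.19999885559082], [366.5999946594238, 227.19999885559082]]
[[ 350.9 -243.    10. ]
 [ 381.5 -254.4   10. ]
 [ 341.9 -368.4   10. ]
 [ 311.6 -356.6   10. ]] [np.float64(120.22838339459182), np.float64(32.69403740199721), np.float64(120.62478145334971), np.float64(32.594445068401775)]
sceneR 52.0 327.5 141.5 198.5 (13.0, 37.0)
[[123.0, 192.0], [160.0, 192.0], [160.0, 205.0], [123.0, 205.0]]
topL 89.0 461.5 189.83019256591797 167.9056568145752 (14.834939002990723, 35.43901824951172)
[[170.75472354888916, 165.64150619506836], [204.83019256591797, 155.90565872192383], [208.9056625366211, 170.16980743408203], [174.83019256591797, 179.90565490722656]]
[[529.3 310.4  10. ]
 [562.8 193.1  10. ]
 [512.3 178.7  10. ]
 [479.2 295.5  10. ]] [np.float64(52.23518613759011), np.float64(121.9893041204394), np.float64(52.453781815128195), np.float64(121.36296751276296)]
sceneL 76.0 564.5 325.50000381469727 227.5 (16.24988555908203, 43.413875579833984)
[[302.470591545105, 224.88235092163086], [344.58824157714844, 214.35294342041016], [348.52941513061523, 230.11764907836914], [306.4117660522461, 240.64705657958984]]
```

View pics/crop1.png

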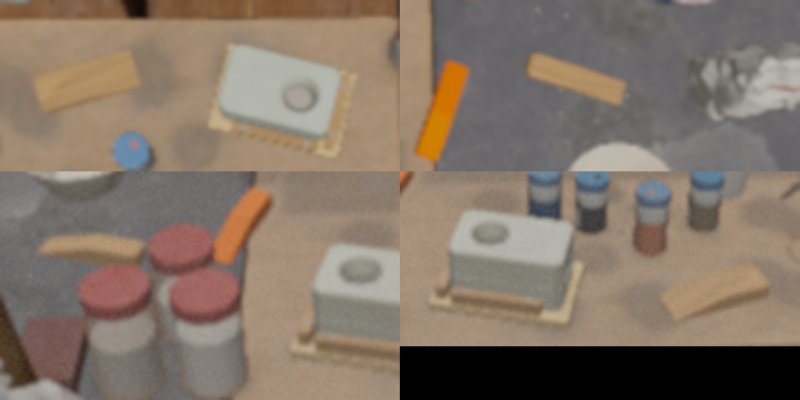

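The crop shows the right wooden wedge (top view about (351,217)) is narrow at 120 x ~30 mm. The left one measures 120 x ~50 mm, so it is the wide wedge. The right one is the target, with its thick end towards the mould. Next I'll measure the mould, the wedge and the jars precisely.

Run:
```python
from h import *
import pickle
np.set_printoptions(precision=1,suppress=True)
d=pickle.load(open("d.pkl","rb"))
t,s=d["top"],d["scene"]
def crop(i,b,k):
    o=cv2.resize(i["color"][b[1]:b[3],b[0]:b[2],::-1],None,fx=k,fy=k,interpolation=cv2.INTER_CUBIC)
    for x in range(b[0],b[2],10): cv2.line(o,((x-b[0])*k,0),((x-b[0])*k,5),(0,0,255),1)
    for y in range(b[1],b[3],10): cv2.line(o,(0,(y-b[1])*k),(5,(y-b[1])*k),(0,0,255),1)
    return o
a=crop(t,(230,150,290,200),6);b=crop(s,(210,190,280,240),6)
c=crop(s,(114,184,174,212),6); e=crop(t,(325,200,385,234),6)
W=780
pad=lambda i,h,w:cv2.copyMakeBorder(i,0,h-i.shape[0],0,w-i.shape[1],cv2.BORDER_CONSTANT)
m=cv2.vconcat([cv2.hconcat([a,b]),cv2.hconcat([pad(e,204,360),pad(c,204,420)])]);cv2.imwrite("pics/crop2.png",m)
# wedge: subpixel contour, upsampled saturation
for n,i,bx in(("topR",t,(325,200,375,232)),("sceneR",s,(114,184,164,210))):
    x0,y0,x1,y1=bx
    c=cv2.cvtColor(i["color"][y0:y1,x0:x1],cv2.COLOR_RGB2HSV)[:,:,1]
    c=cv2.resize(c,None,fx=4,fy=4,interpolation=cv2.INTER_CUBIC)
    _,m=cv2.threshold(c,0,255,cv2.THRESH_OTSU)
    cs,_=cv2.findContours(m,cv2.RETR_EXTERNAL,cv2.CHAIN_APPROX_NONE);k=max(cs,key=cv2.contourArea)
    q=lambda p:(np.array(p).reshape(-1,2)+.5)/4-.5+[x0,y0]
    bp=q(cv2.boxPoints(cv2.minAreaRect(k)));print(n,bp.tolist(),"poly",q(cv2.approxPolyDP(k,6,True)).tolist())
    if n=="sceneR":
        kk=q(k)
        for u in range(124,162,3):
            v=kk[abs(kk[:,0]-u)<.3][:,1]; 
            if len(v): print(u,v.min(),v.max(),end="; ")
    else:
        for z in(0,10,21): print(z,np.array([onz(i,*p,z) for p in bp]))
# jars & orange
for n,(u,v),z in(("jar1",(463,228),120),("jar2",(502,228),120),("jar3",(478,265),120),("b",(310,290),90),("b",(340,311),90),("b",(367,315),90),("cup",(258,345),59)): print(n,onz(t,u/1.5,v/1.5,z))
```

```text
topR [[332.42066383361816, 216.12182235717773], [335.40159034729004, 206.84783411026], [369.8593978881836, 217.92355728149414], [366.8784713745117, 227.19754600524902]] poly [[334.625, 209.375], [333.375, 214.875], [335.625, 217.125], [365.125, 226.375], [367.625, 224.875], [368.625, 218.875], [339.875, 208.375]]
0 [[ 350.8 -244.3    0. ]
 [ 382.6 -255.8    0. ]
 [ 343.5 -372.7    0. ]
 [ 311.9 -360.8    0. ]]
10 [[ 350.1 -242.    10. ]
 [ 381.7 -253.4   10. ]
 [ 342.9 -369.3   10. ]
 [ 311.6 -357.6   10. ]]
21 [[ 349.4 -239.5   21. ]
 [ 380.7 -250.8   21. ]
 [ 342.2 -365.7   21. ]
 [ 311.2 -354.    21. ]]
sceneR [[122.875, 191.125], [163.375, 191.125], [163.375, 209.375], [122.875, 209.375]] poly [[122.875, 197.375], [144.125, 201.875], [137.125, 209.375], [163.375, 209.375], [163.375, 206.625], [158.375, 202.625], [160.625, 196.125], [157.875, 193.375], [144.625, 191.125], [129.125, 192.125]]
124 195.375 198.625; 127 192.625 199.125; 130 192.125 199.625; 133 192.125 199.875; 136 191.875 200.625; 139 191.375 209.375; 142 191.125 209.375; 145 191.375 209.375; 148 191.875 209.375; 151 192.375 209.375; 154 192.875 209.375; 157 193.375 209.375; 160 194.875 209.375; jar1 [ 546.9 -149.1  120. ]
jar2 [ 546.3 -231.7  120. ]
jar3 [ 467.3 -178.2  120. ]
b [421.3 176.7  90. ]
b [375.8 112.7  90. ]
b [366.7  55.5  90. ]
cup [306.4 291.6  59. ]
```

View pics/crop2.png

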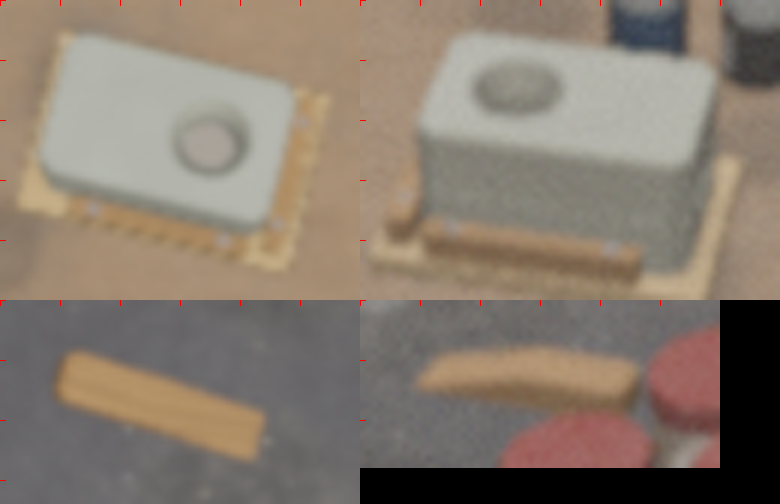

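Crop shows: cap top face in the top view spanning about (237..279, 156..187), hole towards the right (so front faces image-left). The narrow wedge is thick at its +y end and thin at its -y end (scene left, (123,197)).

Run:
```python
from h import *
import pickle
np.set_printoptions(precision=2,suppress=True)
d=pickle.load(open("d.pkl","rb"))
t,s=d["top"],d["scene"]
K=6
def contour(i,b,th=None):
    c=cv2.cvtColor(i["color"][b[1]:b[3],b[0]:b[2]],cv2.COLOR_RGB2HSV)[:,:,1]
    c=cv2.resize(c,None,fx=K,fy=K,interpolation=cv2.INTER_CUBIC)
    th,m=cv2.threshold(c,th or 0,255,cv2.THRESH_BINARY_INV+(0 if th else cv2.THRESH_OTSU))
    cs,_=cv2.findContours(m,cv2.RETR_EXTERNAL,cv2.CHAIN_APPROX_NONE);k=max(cs,key=cv2.contourArea)
    print("th",th,cv2.contourArea(k)/K/K)
    return (k.reshape(-1,2)+.5)/K-.5+[b[0],b[1]]
def line(k,p,q,tol=1.5):
    p,q=map(np.array,(p,q)); u=(q-p)/np.linalg.norm(q-p); r=k-p
    a=r@u; dd=abs(r@[-u[1],u[0]]); sel=(a>0)&(a<np.linalg.norm(q-p))&(dd<tol)
    v=cv2.fitLine(k[sel].astype(np.float32),cv2.DIST_HUBER,0,.01,.01).ravel(); return np.cross([v[2],v[3],1],[v[2]+v[0],v[3]+v[1],1]),sel.sum()
X=lambda a,b:(lambda c:c[:2]/c[2])(np.cross(a,b))
k=contour(t,(230,150,290,200))
P=lambda x,y:(230+x/6-.5+.08,150+y/6-.42)
up,n1=line(k,P(110,38),P(275,83)); le,n2=line(k,P(62,65),P(45,145)); ri,n3=line(k,P(293,115),P(270,205)); lo,n4=line(k,P(75,195),P(240,232),3)
c=[X(up,le),X(up,ri),X(ri,lo),X(lo,le)]; print(n1,n2,n3,n4,c)
z=80
A,B=onz(t,*c[0],z),onz(t,*c[1],z); print("top far edge",A,B,"len",np.linalg.norm(A-B))
D,C=onz(t,*c[3],z),onz(t,*c[2],z); print("near",D,C, np.linalg.norm(C-B),np.linalg.norm(A-D))
ex=B-A; yaw=np.arctan2(ex[1],ex[0]); L=lambda p,q:np.degrees(np.arctan2(*(q-p)[[1,0]]))
print("yaw far",np.degrees(yaw),"near",L(D,C),"left",L(A,D),"right",L(B,C))
# slot mouth
ux=np.array([np.cos(yaw),np.sin(yaw),0]);uy=np.array([-ux[1],ux[0],0])
mid=(A+B)/2; print("ux,uy",ux,uy)
for sg in(1,-1): print("centre",sg,mid+sg*40*uy)
# scene triangulation of the corners near (scene)
S=lambda x,y:(210+(x-360)/6-.42,190+y/6-.42)
for n,a,b in(("front-far A",S(718,65),c[0]),("rear-far B",S(418,133),c[1]),):
    pass
print(tri(s,S(700,165),t,c[0]),tri(s,S(417,135),t,c[1]))
print("proj A,B",proj(s,A),proj(s,B),"seen",S(700,165),S(417,135))
# wedge heights
W=lambda x,y:(114+(x-360)/6-.42,184+(y-300)/6-.42)
print("tip",tri(s,W(418,384),t,(368.4,222.6)))
print("butt top corner far",tri(s,W(638,370),t,(335.2,207.3)), "proj tip",proj(s,(327,-365,1.5)),W(418,384))
```

```text
th 46.0 1021.5138888888888
166 79 90 166 [array([241.3 , 154.03]), array([279.49, 163.88]), array([273.27, 189.06]), array([234.59, 179.52])]
top far edge [551.54  65.34  80.  ] [517.7  -59.22  80.  ] len 129.07851917015347
near [467.04  87.6   80.  ] [434.76 -37.48  80.  ] 85.74648996664247 87.37933527979524
yaw far -105.19781036134422 near -104.47319500575747 left 165.24251814592932 right 165.30665707179
ux,uy [-0.26 -0.97  0.  ] [ 0.97 -0.26  0.  ]
centre 1 [573.22  -7.43  80.  ]
centre -1 [496.02  13.54  80.  ]
(array([551.43,  67.81,  81.09]), np.float64(4.995411093410148)) (array([518.42, -58.19,  76.56]), np.float64(2.6563739556781867))
proj A,B [264.39 217.46] [218.16 210.92] seen (266.24666666666667, 217.08) (219.08, 212.08)
tip (array([ 327.83, -368.93,   -6.  ]), np.float64(0.2805995235242452))
butt top corner far (array([ 377.59, -243.82,   36.32]), np.float64(4.993906980480379)) proj tip [124.17 195.51] (123.24666666666667, 197.58)
```

```bash
cat > mv.py <<'E'
import numpy as np,sys
from scipy.spatial.transform import Rotation as R
def mv(a,b):
    "a,b: x y z yaw_deg (tool down) -> shift, turn in tool frame"
    Ra=R.from_euler("xyz",[np.pi,0,np.radians(a[3])]);Rb=R.from_euler("xyz",[np.pi,0,np.radians(b[3])])
    return np.r_[Ra.inv().apply(np.array(b[:3])-a[:3]),(Ra.inv()*Rb).as_rotvec()].round(4)
def chain(*p):
    for a,b in zip(p,p[1:]): print(b,np.array2string(mv(a,b),suppress_small=True,separator=","))
E
python3 -c "
from mv import *
chain((128.5,534.8,302.7,166.5),(325,205,302.7,101.5),(370,-150,302.7,71.5),(357,-278,165,71.5),(357,-278,101,71.5))"
```

```text
(325, 205, 302.7, 101.5) [-268.061 ,-274.8156,  -0.    ,   0.    ,  -0.    ,   1.1345]
(370, -150, 302.7, 71.5) [-356.8448, -26.679 ,  -0.    ,   0.    ,  -0.    ,   0.5236]
(357, -278, 165, 71.5) [-125.5104,  28.2868, 137.7   ,   0.    ,   0.    ,   0.    ]
(357, -278, 101, 71.5) [ 0.,-0.,64., 0., 0., 0.]
```

carry_out:
  steps:
    - [[-268, -274.8, 0, 0, 0, 1.1345, 0], [-268, -274.8, 0, 0, 0, 1.1345, 0], [-268, -274.8, 0, 0, 0, 1.1345, 0], [-268, -274.8, 0, 0, 0, 1.1345, 0], [-268, -274.8, 0, 0, 0, 1.1345, 0], [-268, -274.8, 0, 0, 0, 1.1345, 0], [-268, -274.8, 0, 0, 0, 1.1345, 0], [-268, -274.8, 0, 0, 0, 1.1345, 0], [-268, -274.8, 0, 0, 0, 1.1345, 0], [-268, -274.8, 0, 0, 0, 1.1345, 0]]

```text
time: 0.93
position: [326.8, 200.6, 302.3]
eef_rot: [3.141, 0.003, 1.76]
contact_force: [-0.3, 1.0, 0.4]
gripper_width: 0.999
grasp_force: 0.0
```

carry_out:
  steps:
    - [[-356.8, -26.7, 0, 0, 0, 0.5236, 0], [-356.8, -26.7, 0, 0, 0, 0.5236, 0], [-356.8, -26.7, 0, 0, 0, 0.5236, 0], [-356.8, -26.7, 0, 0, 0, 0.5236, 0], [-356.8, -26.7, 0, 0, 0, 0.5236, 0], [-356.8, -26.7, 0, 0, 0, 0.5236, 0], [-356.8, -26.7, 0, 0, 0, 0.5236, 0], [-356.8, -26.7, 0, 0, 0, 0.5236, 0], [-356.8, -26.7, 0, 0, 0, 0.5236, 0], [-356.8, -26.7, 0, 0, 0, 0.5236, 0]]

```text
time: 1.77
position: [369.9, -153.4, 301.7]
eef_rot: [-3.14, 0.001, 1.243]
contact_force: [-0.1, 0.5, -0.3]
gripper_width: 1.001
grasp_force: 0.0
```

carry_out:
  steps:
    - [[-125.5, 28.3, 0, 0, 0, 0, 0], [-125.5, 28.3, 0, 0, 0, 0, 0], [-125.5, 28.3, 0, 0, 0, 0, 0], [-125.5, 28.3, 40, 0, 0, 0, 0], [-125.5, 28.3, 80, 0, 0, 0, 0], [-125.5, 28.3, 120, 0, 0, 0, 0], [-125.5, 28.3, 137.7, 0, 0, 0, 0], [-125.5, 28.3, 137.7, 0, 0, 0, 0]]

```text
time: 2.43
position: [354.8, -274.4, 159.1]
eef_rot: [-3.131, -0.006, 1.249]
contact_force: [-1.0, 0.7, 0.0]
gripper_width: 0.999
grasp_force: 0.0
```

Run:
```python
from h import *
s=snapshot("scene");t=snapshot("top")
b=cv2.resize(s["color"][120:230,70:230,::-1],None,fx=4.5,fy=4.5,interpolation=cv2.INTER_CUBIC)
cv2.imwrite("pics/pre.png",b); o=observe(); print(o["position"],o["eef_rot"],o["time"])
```

```text
[ 357.17265682 -276.91880186  164.8654379 ] [-3.14059114e+00 -1.10751867e-03  1.24944889e+00] 2.5333
```

View pics/pre.png

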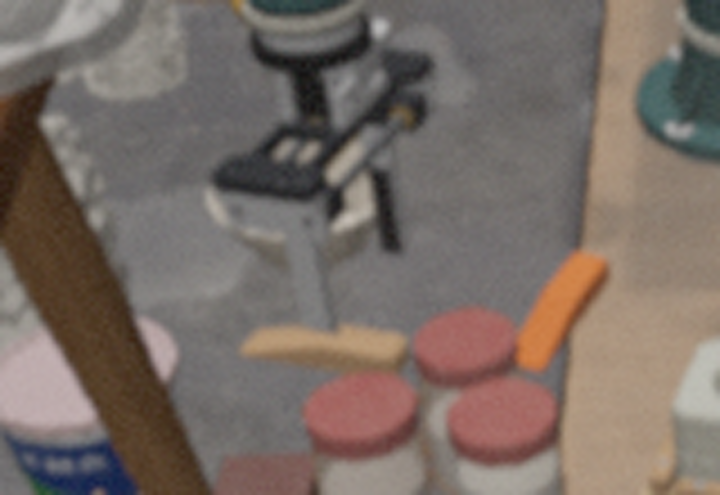

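The gripper stands over the butt of the wooden wedge, with the front finger at crop (320,320) and the wedge at (325,347). The jars and the orange decoy are clear. Next I descend and grip.

carry_out:
  steps:
    - [[0, 0, 35, 0, 0, 0, 0], [0, 0, 55, 0, 0, 0, 0], [0, 0, 64, 0, 0, 0, 0], [0, 0, 64, 0, 0, 0, 0], [0, 0, 64, 0, 0, 0, 90], [0, 0, 64, 0, 0, 0, 255], [0, 0, 64, 0, 0, 0, 255], [0, 0, 64, 0, 0, 0, 255], [0, 0, 64, 0, 0, 0, 255], [0, 0, 64, 0, 0, 0, 255]]
  newtons: 30

```text
time: 3.37
position: [357.0, -278.2, 101.5]
eef_rot: [3.141, 0.0, 1.248]
contact_force: [0.3, 0.2, 0.1]
gripper_width: 0.616
grasp_force: 0.0
```

carry_out:
  steps:
    - [[0, 0, 0, 0, 0, 0, 255], [0, 0, 0, 0, 0, 0, 255], [0, 0, 0, 0, 0, 0, 255], [0, 0, 0, 0, 0, 0, 255], [0, 0, 0, 0, 0, 0, 255], [0, 0, 0, 0, 0, 0, 255]]
  newtons: 40

```text
time: 3.87
position: [356.7, -277.9, 100.8]
eef_rot: [-3.141, -0.0, 1.248]
contact_force: [-0.9, -0.1, 1.3]
gripper_width: 0.292
grasp_force: 40.0
```

```bash
python3 -c "
from mv import *
chain((357,-278,101,71.5),(357,-278,305,71.5),(448,-50,305,75.2),(542.4,189.2,305,75.2),(542.4,189.2,160,75.2))"
```

```text
(357, -278, 305, 71.5) [   0.,   0.,-204.,   0.,   0.,   0.]
(448, -50, 305, 75.2) [245.0925, 13.952 ,  0.    ,  0.    ,  0.    , -0.0646]
(542.4, 189.2, 305, 75.2) [255.3782, 30.1655,  0.    ,  0.    ,  0.    ,  0.    ]
(542.4, 189.2, 160, 75.2) [  0., -0.,145.,  0.,  0.,  0.]
```

carry_out:
  steps:
    - [[0, 0, -15, 0, 0, 0, 255], [0, 0, -45, 0, 0, 0, 255], [0, 0, -80, 0, 0, 0, 255], [0, 0, -115, 0, 0, 0, 255], [0, 0, -150, 0, 0, 0, 255], [0, 0, -180, 0, 0, 0, 255], [0, 0, -204, 0, 0, 0, 255], [0, 0, -204, 0, 0, 0, 255]]

```text
time: 4.53
position: [358.0, -279.2, 311.2]
eef_rot: [3.131, 0.005, 1.248]
contact_force: [-0.3, -0.7, -0.1]
gripper_width: 0.298
grasp_force: 40.0
```

carry_out:
  steps:
    - [[30, 1.7, 0, 0, 0, -0.02, 255], [65, 3.7, 0, 0, 0, -0.04, 255], [100, 5.7, 0, 0, 0, -0.0646, 255], [135, 7.7, 0, 0, 0, -0.0646, 255], [170, 9.7, 0, 0, 0, -0.0646, 255], [205, 11.7, 0, 0, 0, -0.0646, 255], [245.1, 14, 0, 0, 0, -0.0646, 255], [245.1, 14, 0, 0, 0, -0.0646, 255]]

```text
time: 5.2
position: [448.9, -44.2, 303.3]
eef_rot: [-3.139, -0.004, 1.321]
contact_force: [-0.0, -0.4, -0.9]
gripper_width: 0.292
grasp_force: 40.0
```

carry_out:
  steps:
    - [[35, 4.1, 0, 0, 0, 0, 255], [70, 8.3, 0, 0, 0, 0, 255], [105, 12.4, 0, 0, 0, 0, 255], [140, 16.5, 0, 0, 0, 0, 255], [175, 20.7, 0, 0, 0, 0, 255], [210, 24.8, 0, 0, 0, 0, 255], [240, 28.3, 0, 0, 0, 0, 255], [255.4, 30.2, 0, 0, 0, 0, 255], [255.4, 30.2, 0, 0, 0, 0, 255]]

```text
time: 5.95
position: [542.7, 191.7, 302.4]
eef_rot: [-3.138, 0.0, 1.316]
contact_force: [-0.1, 0.1, -1.7]
gripper_width: 0.293
grasp_force: 40.0
```

carry_out:
  steps:
    - [[0, 0, 25, 0, 0, 0, 255], [0, 0, 55, 0, 0, 0, 255], [0, 0, 85, 0, 0, 0, 255], [0, 0, 110, 0, 0, 0, 255], [0, 0, 130, 0, 0, 0, 255], [0, 0, 145, 0, 0, 0, 255], [0, 0, 145, 0, 0, 0, 255], [0, 0, 145, 0, 0, 0, 255], [0, 0, 145, 0, 0, 0, 255]]

```text
time: 6.7
position: [542.7, 188.6, 160.9]
eef_rot: [3.14, -0.0, 1.312]
contact_force: [-0.6, -0.2, -0.0]
gripper_width: 0.294
grasp_force: 40.0
```

Run:
```python
from h import *
import pickle
np.set_printoptions(precision=2,suppress=True)
s=snapshot("scene");t=snapshot("top"); o=observe(); print(o["time"],o["position"],o["eef_rot"],o["contact_force"],o["wrist_torque"],o["gripper_width"])
pickle.dump((s,t,o),open("pre.pkl","wb"))
def crop(i,b,k):
    o=cv2.resize(i["color"][b[1]:b[3],b[0]:b[2],::-1],None,fx=k,fy=k,interpolation=cv2.INTER_CUBIC)
    for x in range(b[0],b[2],10): cv2.line(o,((x-b[0])*k,0),((x-b[0])*k,5),(0,0,255),1)
    for y in range(b[1],b[3],10): cv2.line(o,(0,(y-b[1])*k),(5,(y-b[1])*k),(0,0,255),1)
    return o
a=crop(t,(190,140,290,200),6)[:300];b=crop(s,(220,180,320,230),6)
cv2.imwrite("pics/ins.png",cv2.vconcat([a,b]))
```

```text
6.8 [543.18 189.01 161.81] [ 3.14 -0.    1.31] [ 0.99  0.24 -0.18] [-0.12  0.09  0.  ] 0.29312423513825087
```

View pics/ins.png

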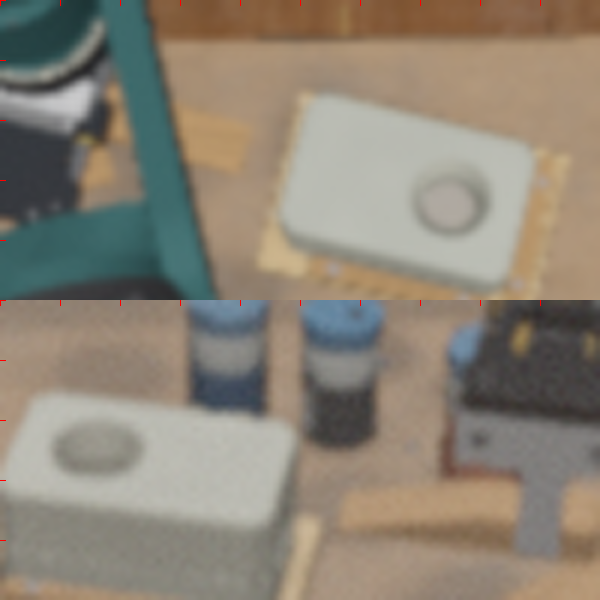

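The tip is at top pixel about (231,164) and scene pixel (276.5,215). It is level in front of the slot, between the mould and the gripper. Now I compare its measured position with the expected one.

Run:
```python
from h import *
import pickle
np.set_printoptions(precision=2,suppress=True)
s,t,o=pickle.load(open("pre.pkl","rb"))
ux=np.array([-.2554,-.9668,0]);uy=np.array([.9668,-.2554,0]);M=np.array([512.5,76.1,36])
# saturation mask of tip region in top image
b=(213,152,240,176);K=6
c=cv2.cvtColor(t["color"][b[1]:b[3],b[0]:b[2]],cv2.COLOR_RGB2HSV)[:,:,1]
c=cv2.resize(c,None,fx=K,fy=K,interpolation=cv2.INTER_CUBIC)
th,m=cv2.threshold(c[:,40:],0,255,cv2.THRESH_OTSU); print(th)
cs,_=cv2.findContours(m,cv2.RETR_EXTERNAL,cv2.CHAIN_APPROX_NONE)
k=max(cs,key=cv2.contourArea).reshape(-1,2)+[40,0]; p=(k+.5)/K-.5+[b[0],b[1]]
w=np.array([onz(t,u,v,62) for u,v in p])-M; a=w@ux; l=w@uy
print("tip max along",a.max())
for x in(-60,-50,-45,-40,-35,-30):
    q=l[abs(a-x)<1.5]
    if len(q): print(x,q.min(),q.max(),(q.min()+q.max())/2)
g=o["position"]-M; print("grip along",g@ux,"lat",g@uy, "expected tip",g@ux+92)
print(tri(s,(276.5-.42,215.2),t,(190+246/6-.42,140+147/6-.42)))
```

```text
84.0
tip max along -24.53758758070306
-60 -11.128060232771997 18.72800751968117 3.799973643454587
-50 -14.917980131488983 18.053470074475634 1.5677449714933251
-45 -14.367179759232243 17.78619415079304 1.7095071957803984
-40 -14.222545549226746 16.97245096803226 1.3749527094027565
-35 -14.753335304531715 17.249417267031152 1.2480409812497184
-30 -13.93335727664609 16.298782758029144 1.1827127406915272
grip along -116.99868557498287 lat 0.822170817842925 expected tip -24.998685574982872
(array([521.94, 100.66,  62.41]), np.float64(1.4241648356086918))
```

Tip is at 25 mm outside the mouth, height 62 mm, lateral offset about +1 mm, all as expected. I lower it to about 1.5 mm above the slot floor height.

carry_out:
  steps:
    - [[0, -1, 10, 0, 0, 0, 255], [0, -1, 18, 0, 0, 0, 255], [0, -1, 21, 0, 0, 0, 255], [0, -1, 21, 0, 0, 0, 255], [0, -1, 21, 0, 0, 0, 255], [0, -1, 21, 0, 0, 0, 255], [0, -1, 21, 0, 0, 0, 255]]

```text
time: 7.38
position: [541.6, 189.5, 139.4]
eef_rot: [3.141, -0.0, 1.312]
contact_force: [0.2, 0.1, -1.4]
gripper_width: 0.296
grasp_force: 40.0
```

Run:
```python
from bench import *
o=observe(); print(o["position"],o["eef_rot"],o["contact_force"],o["wrist_torque"])
```

```text
[541.63681794 189.54043176 139.35821384] [ 3.14089823e+00 -4.51491899e-04  1.31236840e+00] [ 0.2334149   0.14996727 -1.42800839] [-0.0781127   0.07131949  0.05259423]
```

carry_out:
  steps:
    - [[-8, 0, 0, 0, 0, 0, 255], [-16, 0, 0, 0, 0, 0, 255], [-22, 0, 0, 0, 0, 0, 255], [-27, 0, 0, 0, 0, 0, 255], [-31, 0, 0, 0, 0, 0, 255], [-31, 0, 0, 0, 0, 0, 255], [-31, 0, 0, 0, 0, 0, 255]]

```text
time: 7.97
position: [533.5, 159.2, 139.1]
eef_rot: [3.141, -0.0, 1.312]
contact_force: [0.6, -0.0, -0.7]
gripper_width: 0.294
grasp_force: 40.0
```

carry_out:
  steps:
    - [[0, 0, 0.5, 0, 0, 0, 255], [0, 0, 0.9, 0, 0, 0, 255], [0, 0, 1.3, 0, 0, 0, 255], [0, 0, 1.3, 0, 0, 0, 255], [0, 0, 1.3, 0, 0, 0, 255]]

```text
time: 8.38
position: [533.4, 159.6, 137.6]
eef_rot: [-3.141, -0.0, 1.313]
contact_force: [0.0, -0.3, -0.9]
gripper_width: 0.291
grasp_force: 40.0
```

carry_out:
  steps:
    - [[-3, 0, 0, 0, 0, 0, 255], [-6, 0, 0, 0, 0, 0, 255], [-8, 0, 0, 0, 0, 0, 255], [-8, 0, 0.4, 0, 0, 0, 255], [-8, 0, 0.8, 0, 0, 0, 255], [-8, 0, 0.8, 0, 0, 0, 255], [-8, 0, 0.8, 0, 0, 0, 255]]

```text
time: 8.97
position: [531.4, 151.8, 136.9]
eef_rot: [-3.142, -0.0, 1.312]
contact_force: [0.7, 0.8, -0.2]
gripper_width: 0.294
grasp_force: 40.0
```

carry_out:
  steps:
    - [[0, 0, 0.4, 0, 0, 0, 255], [0, 0, 0.7, 0, 0, 0, 255], [0, 0, 0.7, 0, 0, 0, 255], [0, 0, 0.7, 0, 0, 0, 255]]

```text
time: 9.3
position: [531.5, 151.8, 136.5]
eef_rot: [3.141, -0.0, 1.312]
contact_force: [-0.4, -0.4, 0.5]
gripper_width: 0.292
grasp_force: 40.0
```

carry_out:
  steps:
    - [[-3, 0, 0, 0, 0, 0, 255], [-6, 0, 0, 0, 0, 0, 255], [-9, 0, 0, 0, 0, 0, 255], [-12, 0, 0, 0, 0, 0, 255], [-12, 0, 0, 0, 0, 0, 255], [-12, 0, 0, 0, 0, 0, 255], [-12, 0, 0, 0, 0, 0, 255]]

```text
time: 9.88
position: [528.6, 140.2, 136.5]
eef_rot: [3.141, -0.001, 1.312]
contact_force: [1.5, 2.2, 2.5]
gripper_width: 0.293
grasp_force: 40.0
```

```bash
cat > see.py <<'E'
from h import *
import pickle,sys
n=sys.argv[1]
np.set_printoptions(precision=2,suppress=True)
s=[snapshot("scene") for _ in range(4)]; o=observe()
i=np.mean([x["color"].astype(float) for x in s],0).astype(np.uint8); pickle.dump((s[0],i),open(n+".pkl","wb"))
d=pickle.load(open("d.pkl","rb"))["scene"]["color"]
print(o["time"],o["position"],o["contact_force"],o["wrist_torque"],o["gripper_width"])
g=o["position"]-np.array([512.5,76.1,36]); print("tip inside",g@[-.2554,-.9668,0]+92,"lat",g@[.9668,-.2554,0])
f=lambda im:cv2.resize(im[185:240,210:300,::-1],None,fx=5,fy=5,interpolation=cv2.INTER_CUBIC)
cv2.imwrite(f"pics/{n}.png",cv2.vconcat([f(d),f(i)]))
# vertical image shift of the cap's upper front / rear top by column patches
G=lambda im:cv2.cvtColor(im,cv2.COLOR_RGB2GRAY).astype(np.float32)
for nm,(x0,y0,x1,y1) in(("front corner",(244,200,274,224)),("rear corner",(210,200,232,220))):
    sh,r=cv2.phaseCorrelate(G(d)[y0:y1,x0:x1],G(i)[y0:y1,x0:x1],cv2.createHanningWindow((x1-x0,y1-y0),cv2.CV_32F)); print(nm,np.array(sh),round(r,2))
a=proj(s[0],(551,66,80));b=proj(s[0],(551,66,85)); print("px for 5mm",b-a)
E
python3 see.py m1
```

```text
10.0833 [528.63 140.29 136.44] [1.11 2.99 2.01] [ 0.36 -0.14  0.02] 0.2910903068193295
tip inside 25.826281357312965 lat -0.8033872200639076
front corner [-0.46 -0.22] 0.95
rear corner [-0.97  0.25] 0.9
px for 5mm [ 0.03 -1.44]
```

carry_out:
  steps:
    - [[-2, 0, 0, 0, 0, 0, 255], [-4, 0, 0, 0, 0, 0, 255], [-6, 0, 0, 0, 0, 0, 255], [-8, 0, 0, 0, 0, 0, 255], [-9, 0, 0, 0, 0, 0, 255], [-9, 0, 0, 0, 0, 0, 255], [-9, 0, 0, 0, 0, 0, 255], [-9, 0, 0, 0, 0, 0, 255]]

```text
time: 10.75
position: [526.1, 131.4, 136.3]
eef_rot: [3.141, 0.0, 1.312]
contact_force: [0.7, 4.7, 4.2]
gripper_width: 0.293
grasp_force: 40.0
```

```bash
python3 see.py m2
```

```text
10.95 [526.07 131.38 136.28] [1.12 4.47 4.17] [0.4  0.04 0.02] 0.2945590840842504
tip inside 35.09305675693345 lat -0.9934932163772345
front corner [-0.52 -0.7 ] 0.92
rear corner [-0.86 -0.03] 1.0
px for 5mm [ 0.03 -1.44]
```

View pics/m2.png

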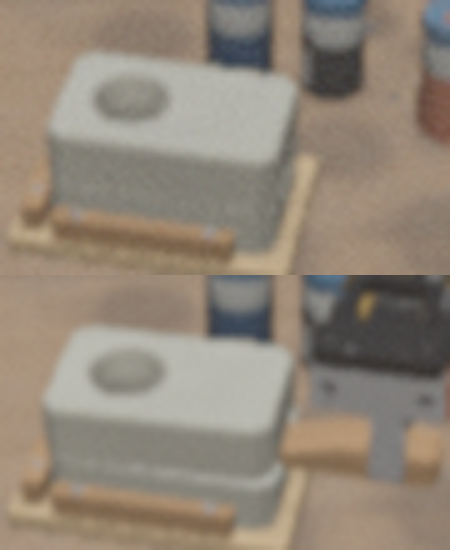

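The lower picture shows a seam along the mould, with the cap raised towards the front (right) and the wedge under it at (330,440). I'll measure the opening along the cap's near top edge by edge tracking.

```bash
cat > edge.py <<'E'
from h import *
import pickle,sys
d=pickle.load(open("d.pkl","rb"))["scene"]; s,i=pickle.load(open(sys.argv[1]+".pkl","rb"))
G=lambda im:cv2.GaussianBlur(cv2.cvtColor(im,cv2.COLOR_RGB2GRAY),(5,3),0).astype(float)
def edge(g,u,v0,v1,sg):  # sub-pixel position of the steepest step, sg=-1 bright above dark
    c=sg*np.diff(g[v0:v1,u]); k=np.argmax(c); w=np.clip(c[max(k-2,0):k+3],0,None); return v0+.5+(w@np.arange(max(k-2,0),max(k-2,0)+len(w)))/w.sum()
ga,gb=G(d["color"]),G(i)
us=np.arange(222,264); pred=lambda u:210.9+(217.46-210.9)*(u-218.2)/(264.4-218.2)
da=np.array([edge(ga,u,int(pred(u))-6,int(pred(u))+6,-1) for u in us]);db=np.array([edge(gb,u,int(pred(u))-6,int(pred(u))+6,-1) for u in us])
df=db-da; p=np.polyfit(us,df,1); print(df.round(1)); 
mm=-5/1.44
for u in(219,264): print(u,np.polyval(p,u),"px ->",np.polyval(p,u)*mm,"mm")
E
python3 edge.py m1; python3 edge.py m2
```

```text
[-0.  -0.  -0.  -0.1 -0.1 -0.1 -0.1 -0.  -0.  -0.  -0.  -0.2 -0.1 -0.1
 -0.3  0.1 -0.1 -0.1 -0.2 -0.2 -0.1 -0.1 -0.3 -0.2 -0.2 -0.1 -0.1 -0.1
 -0.5 -0.4 -0.2 -0.2 -0.1 -0.2 -0.3 -0.2 -0.2 -0.5 -0.5 -0.7 -0.8 -0.6]
219 0.06372824393311571 px -> -0.2212786247677629 mm
264 -0.4416620921484258 px -> 1.533548931070923 mm
[ 0.   0.  -0.  -0.2 -0.2 -0.2 -0.2 -0.1 -0.1 -0.2 -0.2 -0.3 -0.4 -0.4
 -0.6 -0.4 -0.6 -0.4 -0.3 -0.4 -0.4 -0.4 -0.7 -0.7 -0.8 -0.7 -0.5 -0.5
 -0.8 -0.9 -0.9 -0.8 -0.8 -0.9 -0.9 -0.6 -0.7 -1.3 -1.1 -1.6 -1.6 -1.4]
219 0.14146151633905646 px -> -0.49118582062172383 mm
264 -1.2200826311643995 px -> 4.2363980248763875 mm
```

Image says about 4.2–4.5 mm in front with the rear resting. The wedge geometry agrees once the cap's roughly 1.5 mm backward slide is counted. I nudge 1.5–2 mm further.

carry_out:
  steps:
    - [[-1, 0, 0, 0, 0, 0, 255], [-1.8, 0, 0, 0, 0, 0, 255], [-1.8, 0, 0, 0, 0, 0, 255], [-1.8, 0, 0, 0, 0, 0, 255], [-1.8, 0, 0, 0, 0, 0, 255], [-1.8, 0, 0, 0, 0, 0, 255]]

```text
time: 11.45
position: [525.7, 129.9, 136.4]
eef_rot: [3.141, -0.001, 1.312]
contact_force: [1.5, 4.3, 3.8]
gripper_width: 0.294
grasp_force: 40.0
```

```bash
python3 see.py m3; python3 edge.py m3 | tail -2
```

```text
11.65 [525.73 129.94 136.33] [1.69 4.67 4.2 ] [ 0.57 -0.07  0.  ] 0.2936468547438728
tip inside 36.572724952405174 lat -0.9598893650611764
front corner [-0.63 -0.42] 0.92
rear corner [-0.85  0.14] 1.06
px for 5mm [ 0.03 -1.44]
219 0.10982279857436517 px -> -0.38132916171654574 mm
264 -1.3497180816788097 px -> 4.686521116940312 mm
```

Front opening is about 4.7–5 mm, the rear is resting, and forces are steady at about 5 N. The wedge is still gripped at 40 N, so I hand the job in.

```bash
python3 -c "
from bench import *
print(finish_job())"
```

```text
the job is handed in; nothing more can be done
None
```

The job is handed in: the narrow wedge is still gripped in the slot, and by camera and arm position the cap is open about 4.7–5 mm in front and still resting at the back.

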